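Close the parts tubes and draw out the sprung keeper rod

ROBOT

A 7-joint arm with a two-finger parallel gripper is mounted at the origin on the work surface. World frame = base frame: x ahead of the robot, y to its left, z up, the work surface at z = 0. Lengths are in m, angles in rad, forces in N, time in s.
With the tool pointing down it reaches from about 0.425 to 0.875 m from the base axis. Payload 4.7 kg.
Tool frame: the origin (TCP) lies midway between the tips of the shut fingers; the grasp point (between the pads) lies ctrl.grasp_offset behind it (ctrl.grasp_offset is the distance from the TCP to the grasp point, in m); z points along the fingers, y is the line along which they close (so a half turn about z gives the same grasp; the last joint's range is limited). The gripper opens to 87 mm and grips with 3 to 60 N. Pads are 19 mm wide; open, the fingers measure 117 mm over their backs; the gripper's body (75 mm by 190 mm) begins 51 mm behind the grasp point.
Start: joints at [-1.259, 0.321, -0.07, 1.45, 0.023, 1.371, -0.057], TCP at [0.191, 0.621, 0.223] pointing down, gripper open.
Joint ranges: [-2.86, 2.86], [-0.3, 2.09], [-1.38, 1.24], [0.06, 2.45], [-1.56, 4.7], [0.09, 2.05], [-2.69, 2.69]. Speed limits (rad/s): [2.57, 2.57, 3.14, 3.14, 3.14, 3.14, 3.14].

INTERFACE

Orientations are given as a rotation vector (axis times angle).
In Python, from bench import ctrl gives the robot as it stands. The module is installed in compiled form; this text tells all that it offers.
- The arm moves only by the tool jog_arm, never from a script. Its argument "moves" is one flat list of numbers, 7 for each row, row after row: the shift along the tool's x, y, z in units of 30 cm (1.0 is 30 cm), then the turn, a rotation vector about the tool's x, y, z in units of 60 degrees (1.0 is 60 degrees), then the gripper's target within -1 to 1 (fully open at 1, half-way at 0, shut at -1). In form: [x, y, z, wx, wy, wz, fingers, x, y, z, wx, wy, wz, fingers, ...]. A call has exactly 8 rows; each row is the pose to reach, as a shift and turn from the pose commanded when the call began, along the tool's axes at that moment; what a row does not reach only later rows make up. A row lasts 1/8 s, in which the tool goes at most 62.5 mm and 10.7 degrees, less where a joint would pass 70% of its speed; a pose out of reach is approached as far as the arm can. A call with a number of a shift or a turn outside -1 to 1 is refused whole. A call with a gripper value outside its range is refused whole. The fingers move at their own pace and stop on an object; "newtons" is the grip in N (left out, the last holds). Time passes only in rows, so rows that repeat a pose let the fingers close, or fill a call up. It gives the time, the measured TCP pose, the force, the opening and the grip force at its end, in the units of the state.
- ctrl.get_state(): the state, without advancing time (a new reading comes with each control period).
- ctrl.get_image(name): name is "side" or "top"; returns a dict with "pixels" (400x640x3 uint8, red, green, blue), "fx", "fy", "cx", "cy" (pixels), "dist" ([k1, k2, p1, p2, k3] as OpenCV has them; the pictures are not rectified), "xyz" and "rotation" of the camera in the world. Camera axes: x right, y up, looking along -z (the intrinsics and any distortion apply to the point x, -y, -z); pixel columns grow to the right and rows downward; lengths in m; the calibration is good to about 2 mm. A picture is of the moment at which its call begins. There is no depth.
- ctrl.close_job(): hands the job in; it is judged then, once.
The state is a dict: "time": time; "joint_positions": joint angles; "qd": joint speeds; "joint_torque": joint torques, N m; "position": TCP position; "tool_rot": TCP orientation; "ft_force": force on the tool from outside, world axes, zero at the start; "torque": the same for the moment, N m; "grip_width": opening from 0.0 (shut) to 1.0 (fully open); "grip_force": force on a finger pad.
Only numpy, scipy, OpenCV 4.12 (cv2) and the standard library are available. Lean on these libraries where they do the work, as an engineer would, in place of code of your own. Each camera call takes 0.05 s, during which the arm holds its last target. There are 200 camera calls.

TASK

Two of the three flip-cap parts tubes in the rack have been left open: press their caps fully shut while the sprung keeper rod is still in, then pull the rod out over the row by its black handle, against its spring, until its pointer is level with the upright mark blade. Finish while still holding the rod there, steady at the mark and with all three caps shut, for a colleague to lock it, and leave the other things on the bench where they are.

Things in the scene. Friction and masses are not known exactly. Their poses are not given: they have to be found in the camera images.
- rack: tube rack on a dark steel base, fixed to the bench. Base 120 x 420 x 10 mm. Origin: on the bench under the middle tube. y runs along the row (tubes at y = +48, 0, -48, x = 0). At its +y end a telescoping rod in a steel tube 23 mm thick (y 140 to 290) on two black supports; rod axis at x = 0, 90 mm above the bench. The rod pulls out to rack -y, over the shut caps (its 16 mm sleeve clears 82 mm)
- rod (a joint): how far the rod is pulled out along rack -y, m: 0 = fully in (start), hard stop at 0.232. The inner spring always pulls it back: 2.4 N at 0, plus 40 N/m (about 10 N at the mark), 0.5 N friction; it returns if let go. The middle sleeve follows at half the travel
- rod_grip (a point): grip point in the rod's handle: a black upright stem 16 mm (rack x) by 14 mm (rack y), 102 to 139 mm above the bench; this point is on its axis, 121 mm up. Below it a black block 22 x 20 mm, 81 to 103 mm up. With the rod in, the stem is at rack x 0, y 108, 25 mm in front of the steel tube's mouth. Axes as the rack's
- rod_pointer (a point): tip of the rod's pointer: a level steel bar 6 mm wide, 5 mm high that sticks out from the handle's block 38 mm towards rack -x, 90 mm above the bench, at the same rack y as the stem. Axes as the rack's
- mark_tip (a point): top of the length mark: a fixed upright steel blade, 6 x 6 mm, on the light rail at rack x = -48, its top 92 mm above the bench. Its rack y differs each time (-102 to -67 mm). Axes as the rack's; the rod is at its mark when pointer and blade have the same rack y
- cap_a (a joint): white flip cap of tube a, rad: 0 = shut flat on the tube, 1.57 = upright, up to 2.4 = leaning away to rack +x. Stands open at the start if above 0.3. Stiff hinge (0.02 N m), stays where it is put. Disc 32 mm across, 7 mm thick (shut, its top is 79 mm above the bench), with a 14 mm wide tab; it reaches 43 mm from the hinge, towards rack -x when shut
- hinge_a (a point): hinge of cap a, at the +x side of tube a, 17 mm from the tube's axis, 72 mm above the bench; hinge axis along rack y; axes as the rack's. The tube is clear, 28 mm across, fixed in the rack; which of the three places tube a has varies
- cap_b (a joint): white flip cap of tube b, rad: 0 = shut flat on the tube, 1.57 = upright, up to 2.4 = leaning away to rack +x. Stands open at the start if above 0.3. Stiff hinge (0.02 N m), stays where it is put. Disc 32 mm across, 7 mm thick (shut, its top is 79 mm above the bench), with a 14 mm wide tab; it reaches 43 mm from the hinge, towards rack -x when shut
- hinge_b (a point): hinge of cap b, at the +x side of tube b, 17 mm from the tube's axis, 72 mm above the bench; hinge axis along rack y; axes as the rack's. The tube is clear, 28 mm across, fixed in the rack; which of the three places tube b has varies
- cap_c (a joint): white flip cap of tube c, rad: 0 = shut flat on the tube, 1.57 = upright, up to 2.4 = leaning away to rack +x. Stands open at the start if above 0.3. Stiff hinge (0.02 N m), stays where it is put. Disc 32 mm across, 7 mm thick (shut, its top is 79 mm above the bench), with a 14 mm wide tab; it reaches 43 mm from the hinge, towards rack -x when shut
- hinge_c (a point): hinge of cap c, at the +x side of tube c, 17 mm from the tube's axis, 72 mm above the bench; hinge axis along rack y; axes as the rack's. The tube is clear, 28 mm across, fixed in the rack; which of the three places tube c has varies
- spool: loose empty grey plastic wire spool standing on a flange, 60 across, 40 high; bystander, stays where it is. Origin: centre of its underside
- can_1: loose small bare aluminium can, 44 across, 50 high; bystander, stays where it is. Origin: centre of its underside
- can_2: loose small bare aluminium can, 44 across, 50 high; bystander, stays where it is. Origin: centre of its underside
- board: loose green circuit board lying flat, 65 x 95, parts on it up to 18 high; bystander, stays where it is. Origin: centre of its underside
- driver: loose screwdriver with black handle lying on the bench, about 30 high at most; bystander, stays where it is. Origin: its lower side, mid-length
- jar: loose amber glass jar with a black lid, 48 across, 55 high; bystander, stays where it is. Origin: centre of its underside

How it is judged:
By the outcome, as a careful person would: the job done as asked, in the order asked, and still so for the second after the job is handed in, while the arm keeps its last pose, push and grip.
It also fails if it takes over 64 s, if anything falls off the work surface, if the arm or the gripper's body presses on something with over 40 N, if the wrist force passes 120 N, or if a joint passes its speed limit or range.

## Working session

There is one attempt and no reset: what is moved stays moved. The work goes in short steps, Python scripts to look and compute and a tool call to move; the robot and the scene stay as the last step left them, time stands still between calls to the robot, and variables do not carry over. Pictures are saved under pics/ and viewed, at most 10 in all, crops included, and the job is handed in when it is done.

Besides the shell and the picture viewer there is one more tool, called after "Call:" in YAML: its name, and indented under it one key for each argument. jog_arm: Moves the arm, as the interface text tells. Its arguments: {"type":"object","properties":{"moves":{"type":"array"},"newtons":{"type":"number"}},"required":["moves"]}

```bash
mkdir -p pics; cat > h.py <<'E'
import numpy as np, cv2
from bench import ctrl
from scipy.spatial.transform import Rotation as R
def rot(r):
    r=np.array(r,float)
    if r.shape==(3,3): return r
    return R.from_rotvec(r).as_matrix() if r.size==3 else None
def ray(im,uv):
    K=np.array([[im['fx'],0,im['cx']],[0,im['fy'],im['cy']],[0,0,1]])
    p=cv2.undistortPoints(np.array([[uv]],float),K,np.array(im['dist'],float))[0,0]
    d=rot(im['rotation'])@np.array([p[0],-p[1],-1]); return np.array(im['xyz'],float),d
def onz(im,uv,z):
    o,d=ray(im,uv); return o+d*(z-o[2])/d[2]
def proj(im,P):
    q=rot(im['rotation']).T@(np.array(P,float)-np.array(im['xyz'])); q=q*[1,-1,-1]
    K=np.array([[im['fx'],0,im['cx']],[0,im['fy'],im['cy']],[0,0,1]])
    return cv2.projectPoints(q.reshape(1,1,3),np.zeros(3),np.zeros(3),K,np.array(im['dist'],float))[0][0,0]
def tri(i1,u1,i2,u2):
    a,d=ray(i1,u1);b,e=ray(i2,u2)
    s=np.linalg.lstsq(np.c_[d,-e],b-a,rcond=None)[0]
    p,q=a+s[0]*d,b+s[1]*e; return (p+q)/2,np.linalg.norm(p-q)
def save(im,n,crop=None,s=1):
    p=im['pixels'][...,::-1]
    if crop: p=p[crop[1]:crop[3],crop[0]:crop[2]]
    cv2.imwrite('pics/'+n,cv2.resize(np.ascontiguousarray(p),None,fx=s,fy=s,interpolation=cv2.INTER_CUBIC))
E
python3 - <<'E'
from h import *
import pickle
for n in('top','side'):
    im=ctrl.get_image(n); save(im,n+'0.png'); pickle.dump(im,open(n+'0.pkl','wb'))
    print(n,{k:np.round(v,4).tolist() for k,v in im.items() if k!='pixels'})
print(ctrl.get_state(),ctrl.grasp_offset)
E
```

```text
top {'fx': 430.9964, 'fy': 430.9964, 'cx': 322.2778, 'cy': 197.9072, 'dist': [0.001, 0.0, 0.0, 0.0, 0.0], 'xyz': [0.4457, 0.0391, 0.9346], 'rotation': [0.0944, -0.1021, -1.5743]}
side {'fx': 397.3842, 'fy': 397.3842, 'cx': 318.8749, 'cy': 192.4273, 'dist': [0.0236, 0.0, 0.0, 0.0, 0.0], 'xyz': [0.0337, 0.491, 0.5227], 'rotation': [0.5085, -1.1534, -2.0758]}
{'time': 0.1, 'joint_positions': array([-1.25887588,  0.32174226, -0.07008082,  1.45155155,  0.0226274 ,
        1.37080282, -0.05690285]), 'qd': array([ 5.36446136e-05, -1.49279742e-03, -2.21002762e-03, -2.94044644e-03,
        8.35775259e-04,  1.06288903e-03,  1.57212833e-03]), 'joint_torque': array([ 4.37731715e-04, -4.92568052e+01, -4.05337103e-01, -3.13398528e+01,
       -6.41479203e-02,  3.94284446e-02,  8.02381078e-05]), 'position': array([0.190647  , 0.62089392, 0.22157589]), 'tool_rot': array([-4.66026701e-01, -3.10669839e+00,  2.68939584e-03]), 'ft_force': array([ 0.38356819, -1.1760773 ,  0.24004338]), 'torque': array([ 0.01353457, -0.00720134,  0.00029155]), 'grip_force': 0.0, 'grip_width': 1.0011712249071374} 0.0187
```

View pics/top0.png

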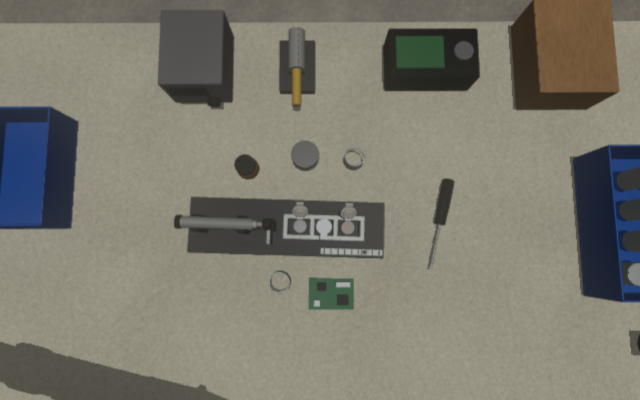

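View pics/side0.png

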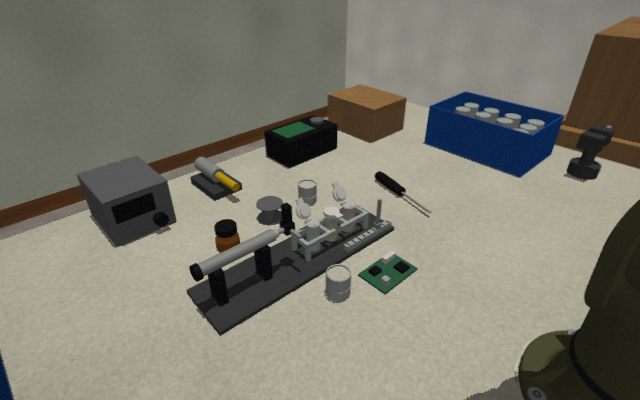

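The top view shows the rack level with world axes: base at px (190..385, 198..257), handle at about (268,226), open caps at the left and right tubes, (300,212) and (349,212), middle one shut. The side view shows the mark blade at about (379,210).

```bash
python3 - <<'E'
from h import *
import pickle
t=pickle.load(open('top0.pkl','rb'));s=pickle.load(open('side0.pkl','rb'))
g=cv2.cvtColor(t['pixels'],cv2.COLOR_RGB2GRAY)
m=np.zeros_like(g);m[192:262,180:395]=(g[192:262,180:395]<75)*255
m=cv2.morphologyEx(m,cv2.MORPH_CLOSE,np.ones((25,25)))
m=cv2.morphologyEx(m,cv2.MORPH_OPEN,np.ones((15,15)))
c=max(cv2.findContours(m,0,1)[0],key=cv2.contourArea)
r=cv2.minAreaRect(c);print(r)
P=np.array([onz(t,p,.01)[:2] for p in cv2.boxPoints(r)]);print(P.round(4),[np.linalg.norm(P[i]-P[i-1]).round(4) for i in range(4)])
save(t,'tc.png',(170,190,400,265),3.4);save(s,'sc.png',(180,160,420,340),3.3)
E
```

```text
((285.107177734375, 227.3560791015625), (194.85690307617188, 54.976226806640625), 1.6846843957901)
[[ 0.4477  0.3226]
 [ 0.5654  0.323 ]
 [ 0.5506 -0.0976]
 [ 0.4331 -0.0914]] [np.float64(0.4142), np.float64(0.1177), np.float64(0.4209), np.float64(0.1177)]
```

View pics/tc.png

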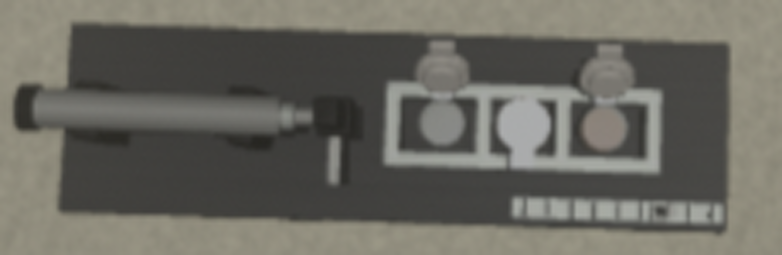

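View pics/sc.png

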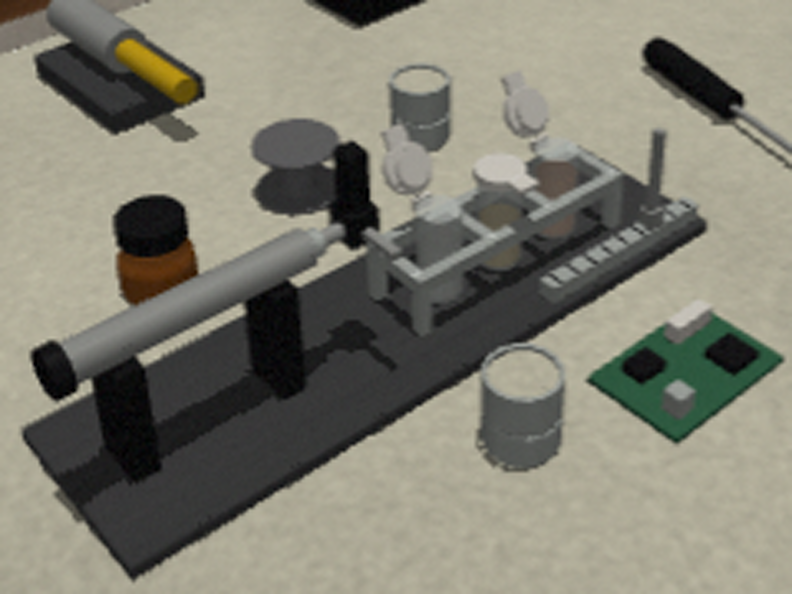

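The crops show: shut cap disc at top-crop (523,123), left/right tubes at (442,124)/(604,129), base corners (72,23),(728,44),(726,232),(60,210), pointer end at (334,184). Side crop: blade top at (659,130), stem top at (351,148).

```bash
python3 - <<'E'
from h import *
import pickle
t=pickle.load(open('top0.pkl','rb'));s=pickle.load(open('side0.pkl','rb'))
T=lambda x,y:(x/3.4+170-.35,y/3.4+190-.35); S=lambda x,y:(x/3.3+180-.35,y/3.3+160-.35)
C=np.array([onz(t,T(*p),.01)[:2] for p in [(72,23),(728,44),(726,232),(60,210)]])
print(C.round(4))
d=(C[0]-C[1])+(C[3]-C[2]);yaw=np.arctan2(-d[0],d[1]);print('yaw deg',np.degrees(yaw))
ey=np.array([-np.sin(yaw),np.cos(yaw)]);ex=np.array([ey[1],-ey[0]])
cap=onz(t,T(523,124),.079)[:2];print('shut cap',cap)
for n,p,z in [('capshut',(523,124),.079),('tubeL',(442,124),.072),('tubeR',(604,129),.072),('stem',(334,113),.139),('ptrtip',(334,184),.09)]:
    q=onz(t,T(*p),z)[:2];print(n,q.round(4),'rel',((q-cap)@ex).round(4),((q-cap)@ey).round(4))
print('base rel',[(((c-cap)@ex).round(3),((c-cap)@ey).round(3)) for c in C])
b=onz(s,S(659,131),.092);print('blade side z.092',b,((b[:2]-cap)@ex).round(4),((b[:2]-cap)@ey).round(4))
st=onz(s,S(351,148),.139);print('stem top side',st,((st[:2]-cap)@ex),((st[:2]-cap)@ey))
print('tri blade',tri(t,T(661,212),s,S(659,131)))
print('blade in top px',(np.array(proj(t,b))-[170,190])*3.4)
E
```

```text
[[ 0.5667  0.3181]
 [ 0.551  -0.0986]
 [ 0.4327 -0.0946]
 [ 0.4488  0.3218]]
yaw deg -2.19229571869143
shut cap [0.49678481 0.03250144]
capshut [0.4968 0.0325] rel 0.0 0.0
tubeL [0.4975 0.0801] rel -0.0011 0.0476
tubeR [ 0.494  -0.0152] rel -0.001 -0.0478
stem [0.4998 0.1355] rel -0.001 0.1031
ptrtip [0.4624 0.1411] rel -0.0385 0.1072
base rel [(np.float64(0.059), np.float64(0.288)), (np.float64(0.059), np.float64(-0.129)), (np.float64(-0.059), np.float64(-0.129)), (np.float64(-0.059), np.float64(0.287))]
blade side z.092 [ 0.44278057 -0.05017244  0.092     ] -0.0508 -0.0847
stem top side [0.49876402 0.14066397 0.139     ] -0.0021598334430229307 0.1081590810598745
tri blade (array([ 0.44352819, -0.0472587 ,  0.092977  ]), np.float64(0.004720262000298061))
blade in top px [667.46991916 215.29797752]
```

```bash
cat >> h.py <<'E'
YAW=np.radians(-2.19);O=np.array([.4965,.0325])
EY=np.array([-np.sin(YAW),np.cos(YAW),0]);EX=np.array([EY[1],-EY[0],0])
def W(rx,ry,z): return np.r_[O,0]+rx*EX+ry*EY+[0,0,z]
def rack(p): d=np.array(p)-np.r_[O,0]; return np.array([d@EX,d@EY,d[2]])
RT=np.c_[-EX,EY,[0,0,-1]]
def plan(*targets):
    s=ctrl.get_state();Rm=rot(s['tool_rot'])
    print('t',s['time'],'rack',rack(s['position']).round(4),'F',np.round(s['ft_force'],1),'gw',round(s['grip_width'],3),'gf',s['grip_force'])
    w=R.from_matrix(Rm.T@RT).as_rotvec()/np.radians(60)
    for t in targets: print(t,'shift',(Rm.T@(W(*t)-s['position'])/.3).round(3),'turn',w.round(3))
E
python3 - <<'E'
from h import *
import pickle
t=pickle.load(open('top0.pkl','rb'));s=pickle.load(open('side0.pkl','rb'))
T=lambda x,y:(x/3.4+170-.35,y/3.4+190-.35); S=lambda x,y:(x/3.3+180-.35,y/3.3+160-.35)
for a,b in [((442,43),(393,132)),((609,46),(511,80))]:
    p,e=tri(t,T(*a),s,S(*b));print(rack(p).round(4),e)
plan((.1,.048,.2))
E
```

```text
[0.0431 0.0472 0.1015] 0.0018663250227143322
[ 0.0445 -0.0486  0.0995] 0.0023508154790117903
t 0.1 rack [-0.3281  0.5763  0.2216] F [ 0.4 -1.2  0.2] gw 1.001 gf 0.0
(0.1, 0.048, 0.2) shift [-1.831 -1.336  0.074] turn [-0.002 -0.    -0.248]
```

Call:
jog_arm:
  moves: [-0.1,-0.07,0.01,0,0,0,-1,-0.25,-0.18,0.02,0,0,0,-1,-0.41,-0.3,0.03,0,0,0,-1,-0.57,-0.42,0.04,0,0,0,-1,-0.73,-0.53,0.05,0,0,0,-1,-0.86,-0.63,0.05,0,0,0,-1,-0.96,-0.7,0.05,0,0,0,-1,-1,-0.73,0.05,0,0,0,-1]
  newtons: 20

```text
time: 1.1
position: [0.4145, 0.3218, 0.2074]
tool_rot: [0.472, 3.106, -0.001]
ft_force: [-0.3, 0.5, -0.1]
grip_width: 0.173
grip_force: 0.0
```

Call:
jog_arm:
  moves: [-0.08,-0.06,0,0,0,-0.05,-1,-0.22,-0.16,0,0,0,-0.1,-1,-0.38,-0.28,0,0,0,-0.15,-1,-0.54,-0.39,0,0,0,-0.2,-1,-0.68,-0.5,0,0,0,-0.248,-1,-0.78,-0.57,0.02,0,0,-0.248,-1,-0.83,-0.606,0.02,0,0,-0.248,-1,-0.83,-0.606,0.02,0,0,-0.248,-1]

```text
time: 2.1
position: [0.598, 0.0775, 0.2012]
tool_rot: [-0.061, -3.14, -0.0]
ft_force: [-0.7, 1.1, 0.0]
grip_width: 0.008
grip_force: 0.0
```

```bash
python3 - <<'E'
from h import *
plan((.085,.048,.2),(.085,.048,.095),(-.006,.048,.095),(-.006,.048,.081))
E
```

```text
t 2.1 rack [0.0997 0.0489 0.2012] F [-0.7  1.1  0. ] gw 0.008 gf 0.0
(0.085, 0.048, 0.2) shift [ 0.049 -0.003  0.004] turn [ 0.    -0.001 -0.   ]
(0.085, 0.048, 0.095) shift [ 0.049 -0.003  0.354] turn [ 0.    -0.001 -0.   ]
(-0.006, 0.048, 0.095) shift [ 0.352 -0.003  0.354] turn [ 0.    -0.001 -0.   ]
(-0.006, 0.048, 0.081) shift [ 0.352 -0.003  0.401] turn [ 0.    -0.001 -0.   ]
```

Call:
jog_arm:
  moves: [0.02,-0.003,0.12,0,0,0,-1,0.049,-0.003,0.26,0,0,0,-1,0.049,-0.003,0.354,0,0,0,-1,0.049,-0.003,0.354,0,0,0,-1,0.1,-0.003,0.354,0,0,0,-1,0.15,-0.003,0.354,0,0,0,-1,0.2,-0.003,0.354,0,0,0,-1,0.25,-0.003,0.354,0,0,0,-1]

```text
time: 3.1
position: [0.5226, 0.0794, 0.0963]
tool_rot: [0.06, 3.139, 0.002]
ft_force: [0.2, -0.2, 0.2]
grip_width: 0.003
grip_force: 0.6
```

Call:
jog_arm:
  moves: [0.04,0,0,0,0,0,-1,0.08,0,0,0,0,0,-1,0.1,0,0,0,0,0,-1,0.1,0,0.015,0,0,0,-1,0.1,0,0.03,0,0,0,-1,0.1,0,0.042,0,0,0,-1,0.1,0,0.048,0,0,0,-1,0.1,0,0.05,0,0,0,-1]

```text
time: 4.1
position: [0.493, 0.0801, 0.0801]
tool_rot: [-0.06, -3.141, 0.0]
ft_force: [-0.3, -0.6, -0.4]
grip_width: 0.005
grip_force: 0.4
```

```bash
python3 - <<'E'
from h import *
plan((-.006,.048,.079))
s=ctrl.get_image('side');save(s,'s1.png',(260,150,420,270),4)
E
```

```text
t 4.1 rack [-0.0053  0.0475  0.0801] F [-0.3 -0.6 -0.4] gw 0.005 gf 0.3592637901476792
(-0.006, 0.048, 0.079) shift [0.002 0.002 0.004] turn [-0. -0.  0.]
```

View pics/s1.png

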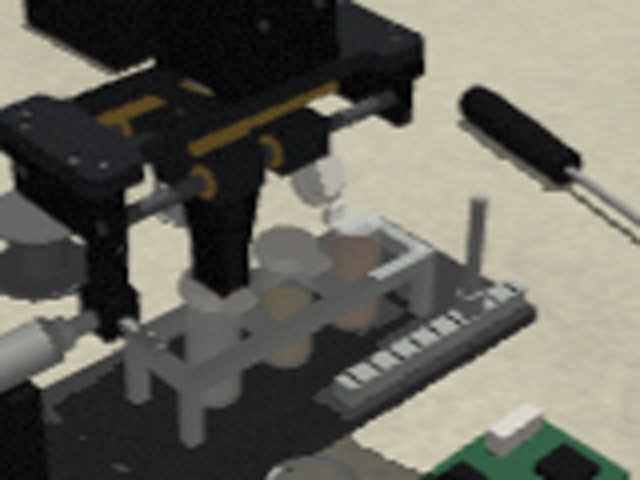

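The first cap lies nearly flat under the closed fingers (crop 215,290); now I press it home.

Call:
jog_arm:
  moves: [0,0,0.003,0,0,0,-1,0,0,0.006,0,0,0,-1,0,0,0.009,0,0,0,-1,0,0,0.012,0,0,0,-1,0,0,0.014,0,0,0,-1,0,0,0.014,0,0,0,-1,0,0,0.014,0,0,0,-1,0,0,0.014,0,0,0,-1]

```text
time: 5.15
position: [0.4932, 0.0803, 0.0791]
tool_rot: [-0.06, -3.141, -0.002]
ft_force: [-9.0, -2.8, 21.9]
grip_width: 0.006
grip_force: 10.6
```

Call:
jog_arm:
  moves: [0,0,-0.08,0,0,0,-1,0,0,-0.22,0,0,0,-1,-0.08,-0.05,-0.27,0,0,0,-1,-0.18,-0.15,-0.27,0,0,0,-1,-0.28,-0.25,-0.27,0,0,0,-1,-0.31,-0.32,-0.27,0,0,0,-1,-0.31,-0.32,-0.27,0,0,0,-1,-0.31,-0.32,-0.27,0,0,0,-1]

```text
time: 6.15
position: [0.5819, -0.0178, 0.157]
tool_rot: [-0.058, -3.141, -0.002]
ft_force: [-0.6, 0.1, 0.4]
grip_width: 0.007
grip_force: 0.0
```

```bash
python3 - <<'E'
from h import *
plan((.085,-.048,.095),(-.006,-.048,.095),(-.006,-.048,.081))
E
```

```text
t 6.15 rack [ 0.0873 -0.047   0.157 ] F [-0.6  0.1  0.4] gw 0.007 gf 0.0
(0.085, -0.048, 0.095) shift [ 0.007 -0.004  0.207] turn [ 0.001 -0.001  0.001]
(-0.006, -0.048, 0.095) shift [ 0.311 -0.003  0.207] turn [ 0.001 -0.001  0.001]
(-0.006, -0.048, 0.081) shift [ 0.311 -0.003  0.253] turn [ 0.001 -0.001  0.001]
```

Call:
jog_arm:
  moves: [0,-0.003,0.1,0,0,0,-1,0,-0.003,0.2,0,0,0,-1,0,-0.003,0.207,0,0,0,-1,0.04,-0.003,0.207,0,0,0,-1,0.09,-0.003,0.207,0,0,0,-1,0.14,-0.003,0.207,0,0,0,-1,0.19,-0.003,0.207,0,0,0,-1,0.23,-0.003,0.207,0,0,0,-1]

```text
time: 7.15
position: [0.5125, -0.0174, 0.0955]
tool_rot: [0.06, 3.14, 0.001]
ft_force: [0.4, -1.1, -0.8]
grip_width: 0.003
grip_force: 0.4
```

Call:
jog_arm:
  moves: [0.04,0,0,0,0,0,-1,0.08,0,0,0,0,0,-1,0.08,0,0.015,0,0,0,-1,0.08,0,0.03,0,0,0,-1,0.08,0,0.045,0,0,0,-1,0.08,0,0.055,0,0,0,-1,0.08,0,0.062,0,0,0,-1,0.08,0,0.062,0,0,0,-1]

```text
time: 8.15
position: [0.4892, -0.0166, 0.079]
tool_rot: [-0.06, -3.139, -0.002]
ft_force: [-10.8, -0.3, 24.9]
grip_width: 0.006
grip_force: 12.1
```

Call:
jog_arm:
  moves: [0,0,-0.1,0,0,0,-1,0,0,-0.26,0,0,0,-1,-0.02,0.06,-0.37,0,0,0,0,-0.02,0.2,-0.37,0,0,0,0.3,-0.02,0.36,-0.37,0,0,0,0.3,-0.02,0.48,-0.37,0,0,0,0.3,-0.02,0.52,-0.37,0,0,0,0.3,-0.02,0.52,-0.37,0,0,0,0.3]

```text
time: 9.15
position: [0.5013, 0.1389, 0.187]
tool_rot: [-0.059, -3.141, 0.002]
ft_force: [1.1, -0.4, 0.0]
grip_width: 0.591
grip_force: 0.0
```

```bash
python3 - <<'E'
from h import *
plan((0,.108,.107))
s=ctrl.get_image('side');save(s,'s2.png',(250,130,410,250),4)
E
```

```text
t 9.15 rack [0.0007 0.1065 0.187 ] F [ 1.1 -0.4  0. ] gw 0.591 gf 0.0
(0, 0.108, 0.107) shift [0.002 0.005 0.267] turn [-0.001 -0.     0.001]
```

View pics/s2.png

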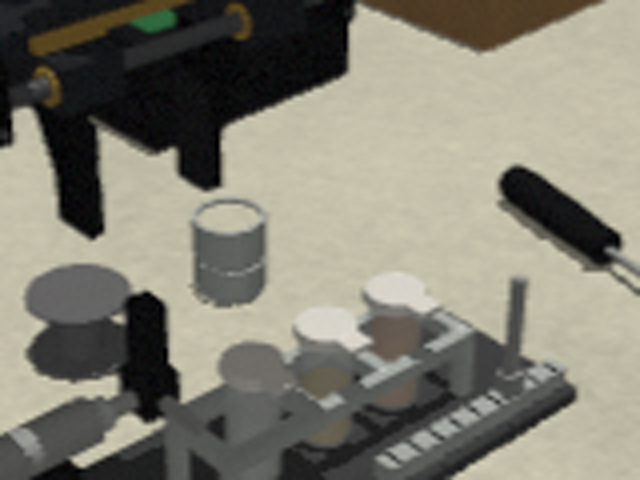

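All three caps lie flat (crop (253,365), (327,328), (397,292)), and the fingers straddle the stem from above. Descend and grip.

Call:
jog_arm:
  moves: [0,0.005,0.06,0,0,0,0.3,0,0.005,0.15,0,0,0,0.3,0,0.005,0.23,0,0,0,0.3,0,0.005,0.267,0,0,0,0.3,0,0.005,0.267,0,0,0,-1,0,0.005,0.267,0,0,0,-1,0,0.005,0.267,0,0,0,-1,0,0.005,0.267,0,0,0,-1]
  newtons: 40

```text
time: 10.2
position: [0.5017, 0.1408, 0.108]
tool_rot: [0.06, 3.14, 0.001]
ft_force: [0.3, 0.3, 0.3]
grip_width: 0.283
grip_force: 0.0
```

Call:
jog_arm:
  moves: [0,0,0,0,0,0,-1,0,-0.01,0,0,0,0,-1,0,-0.04,0,0,0,0,-1,0,-0.08,0,0,0,0,-1,0,-0.12,0,0,0,0,-1,0,-0.16,0,0,0,0,-1,0,-0.19,0,0,0,0,-1,0,-0.2,0,0,0,0,-1]

```text
time: 11.2
position: [0.4992, 0.0801, 0.1077]
tool_rot: [0.061, 3.14, 0.001]
ft_force: [1.0, 6.4, 2.4]
grip_width: 0.159
grip_force: 40.0
```

```bash
python3 - <<'E'
from h import *
plan((0,-.06,.107),(0,-.083,.107))
E
```

```text
t 11.2 rack [0.0009 0.0476 0.1077] F [1.  6.4 2.4] gw 0.159 gf 40.00170473009348
(0, -0.06, 0.107) shift [ 0.003 -0.359  0.002] turn [ 0.001  0.001 -0.001]
(0, -0.083, 0.107) shift [ 0.003 -0.435  0.002] turn [ 0.001  0.001 -0.001]
```

Gripped (0.159 × 87 ≈ 14 mm), and the spring force matches. Pull on to short of the mark and look.

Call:
jog_arm:
  moves: [0,-0.03,0,0,0,0,-1,0,-0.09,0,0,0,0,-1,0,-0.16,0,0,0,0,-1,0,-0.23,0,0,0,0,-1,0,-0.3,0,0,0,0,-1,0,-0.37,0,0,0,0,-1,0,-0.4,0,0,0,0,-1,0,-0.41,0,0,0,0,-1]

```text
time: 12.2
position: [0.4947, -0.0403, 0.1077]
tool_rot: [0.059, 3.14, 0.006]
ft_force: [1.6, 10.2, 2.5]
grip_width: 0.158
grip_force: 40.0
```

```bash
python3 - <<'E'
from h import *
import pickle
plan((0,-.083,.107))
s=ctrl.get_image('side');save(s,'s3.png',(320,160,420,235),8);pickle.dump(s,open('s3.pkl','wb'))
t=ctrl.get_image('top');save(t,'t3.png',(310,215,390,270),10);pickle.dump(t,open('t3.pkl','wb'))
E
```

```text
t 12.2 rack [ 0.001  -0.0728  0.1077] F [ 1.6 10.2  2.5] gw 0.158 gf 40.01551735214889
(0, -0.083, 0.107) shift [ 0.003 -0.034  0.002] turn [0.003 0.001 0.001]
```

View pics/s3.png

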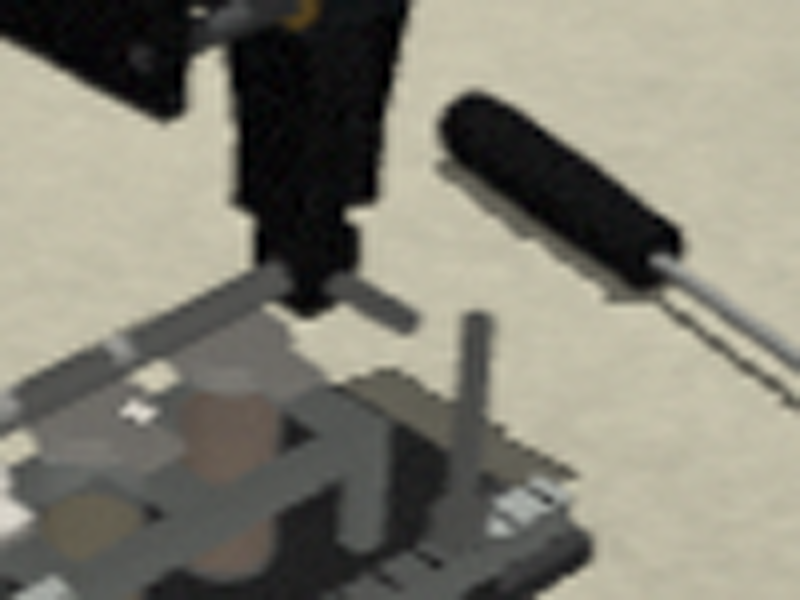

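View pics/t3.png

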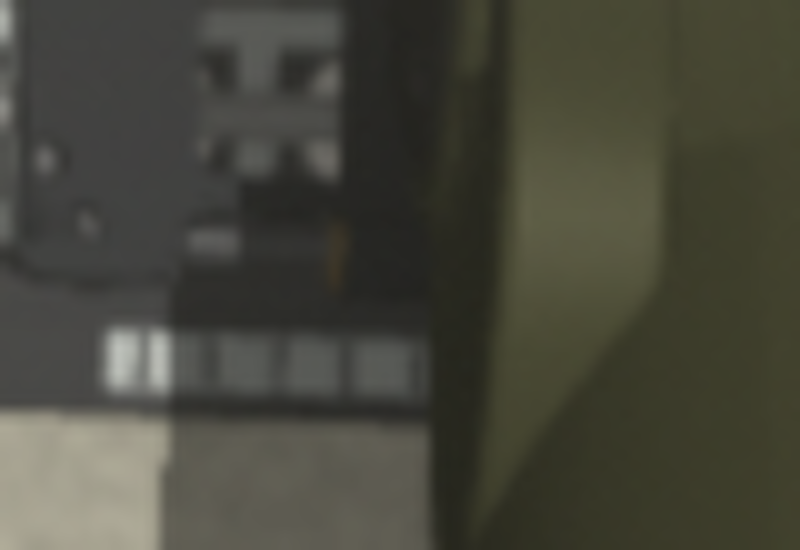

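The side crop shows the pointer's end at about (411,322) and the blade top at (479,318), so more pull is needed; in the top view the arm hides both.

```bash
cat > m.py <<'E'
from h import *
def both(s,b,p,X0=320,Y0=160,k=8):
    f=lambda q:(q[0]/k+X0-.44,q[1]/k+Y0-.44)
    B=rack(onz(s,f(b),.092));P=rack(onz(s,f(p),.090))
    print('blade',B.round(4),'ptr',P.round(4),'dy',(B-P)[1].round(4))
E
python3 - <<'E'
from m import *
import pickle
s=pickle.load(open('s3.pkl','rb'))
both(s,(479,318),(411,322))
g=cv2.cvtColor(s['pixels'],cv2.COLOR_RGB2GRAY)
print(g[196:206,364:386])
# expected images of known points, crop coords
for P in [(-.038,-.0728,.09),(-.049,-.0728,.09),(-.048,-.085,.092)]:
    print(P,((proj(s,W(*P))-[319.56,159.56])*8).round(0))
E
```

```text
blade [-0.0505 -0.0849  0.092 ] ptr [-0.0387 -0.0731  0.09  ] dy -0.0118
[[ 74  74  74 113 169 189 191 191 190 189 188 187 187 188 189 191 192 189
  189 190 189 189]
 [ 76  75  75  75  75 111 166 186 188 187 189 190 190 188 188 184 186 188
  191 192 191 188]
 [111  80  75  74  75  74  94 138 173 189 191 193 192 185 179 164 171 184
  187 190 191 191]
 [174 133  96  79  76  74  73  77 134 178 190 188 188 156 102  74  93 139
  178 189 191 190]
 [187 185 169 130  97  79  76  80 139 179 187 185 185 144  85  76  76 115
  168 187 189 187]
 [187 188 186 187 171 133  97 121 169 188 191 190 187 142  85  75  77 116
  165 186 186 187]
 [189 188 187 188 188 189 187 188 185 186 188 188 185 133  74  74  77 133
  174 185 186 188]
 [193 191 187 188 192 192 190 187 189 188 186 184 182 131  73  76  79 137
  180 190 188 187]
 [192 191 187 185 188 191 188 187 190 189 193 192 189 136  74  73  77 135
  178 189 189 188]
 [184 186 185 186 186 182 180 184 187 189 186 185 170 117  73  77  77 158
  190 191 188 186]]
(-0.038, -0.0728, 0.09) [408. 321.]
(-0.049, -0.0728, 0.09) [441. 340.]
(-0.048, -0.085, 0.092) [472. 314.]
```

Call:
jog_arm:
  moves: [0,-0.005,0,0,0,0,-1,0,-0.012,0,0,0,0,-1,0,-0.02,0,0,0,0,-1,0,-0.028,0,0,0,0,-1,0,-0.034,0,0,0,0,-1,0,-0.037,0,0,0,0,-1,0,-0.037,0,0,0,0,-1,0,-0.037,0,0,0,0,-1]

```text
time: 13.3
position: [0.4943, -0.0506, 0.1077]
tool_rot: [0.057, 3.14, 0.006]
ft_force: [1.7, 10.0, 2.9]
grip_width: 0.158
grip_force: 40.0
```

```bash
python3 - <<'E'
from m import *
import pickle
plan((0,-.083,.107))
s=ctrl.get_image('side');save(s,'s4.png',(350,180,400,215),16);pickle.dump(s,open('s4.pkl','wb'))
E
```

```text
t 13.3 rack [ 0.001  -0.0831  0.1077] F [ 1.7 10.   2.9] gw 0.158 gf 40.017892573960125
(0, -0.083, 0.107) shift [0.003 0.    0.002] turn [0.004 0.001 0.002]
```

View pics/s4.png

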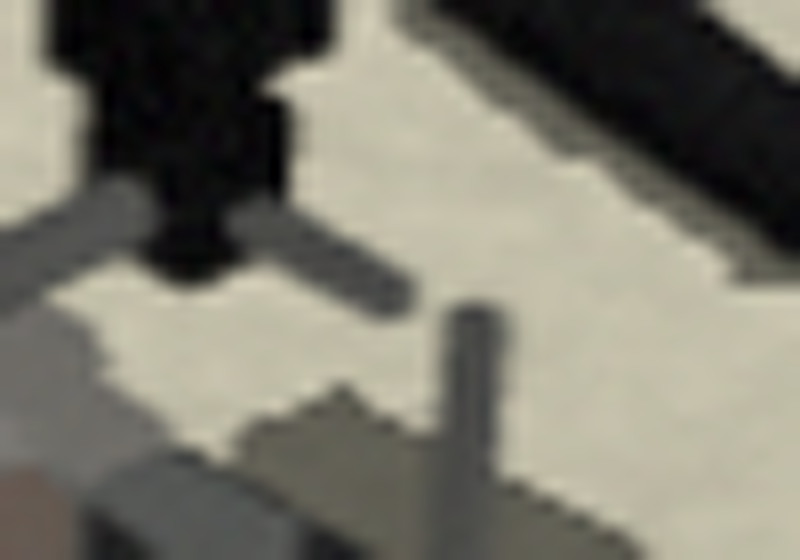

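Pointer bar midline runs about (260,222)→(397,296), and the blade top is at about (477,311), so they are close to level. I quantify this with edges.

```bash
python3 - <<'E'
from m import *
import pickle
s=pickle.load(open('s4.pkl','rb'))
c=lambda P:((proj(s,W(*P))-[349.5,179.5])*16).round(0)
y=-.0831
print('bar axis',[c((x,y,.09)) for x in(-.011,-.038)],'bar upper edge corner tip',c((-.038,y+.003,.0925)),c((-.038,y-.003,.0925)),c((-.038,y+.003,.0875)),c((-.038,y-.003,.0875)))
for by in(-.081,-.083,-.085,-.087): print(by,'blade top corners',[c((-.048+a,by+b,.092)).tolist() for a,b in((-.003,-.003),(-.003,.003),(.003,.003),(.003,-.003))])
both(s,(477,313),(392,294),350,180,16)
g=cv2.cvtColor(cv2.resize(s['pixels'][180:215,350:400],None,fx=16,fy=16,interpolation=cv2.INTER_LINEAR),cv2.COLOR_RGB2GRAY)
m=(g<132).astype(np.uint8)
for x in(300,330,360,380,395): q=np.where(m[:,x])[0];q=q[(q>190)&(q<335)];print('bar col',x,q.min(),q.max())
for r in(305,312,320,340,360): q=np.where(m[r])[0];q=q[(q>425)&(q<530)];print('blade row',r,q.min() if len(q) else 0,q.max() if len(q) else 0)
for x in(455,465,475,485,495): q=np.where(m[280:,x])[0]+280;print('top',x,q.min())
E
```

```text
bar axis [array([238., 209.]), array([394., 295.])] bar upper edge corner tip [379. 286.] [411. 270.] [376. 320.] [408. 303.]
-0.081 blade top corners [[477.0, 321.0], [444.0, 338.0], [408.0, 318.0], [441.0, 301.0]]
-0.083 blade top corners [[488.0, 315.0], [455.0, 332.0], [419.0, 313.0], [452.0, 296.0]]
-0.085 blade top corners [[498.0, 310.0], [466.0, 327.0], [430.0, 307.0], [463.0, 290.0]]
-0.087 blade top corners [[509.0, 304.0], [477.0, 321.0], [441.0, 301.0], [473.0, 285.0]]
blade [-0.05   -0.0853  0.092 ] ptr [-0.038 -0.083  0.09 ] dy -0.0023
bar col 300 209 280
bar col 330 229 295
bar col 360 244 311
bar col 380 258 319
bar col 395 268 318
blade row 305 457 491
blade row 312 447 501
blade row 320 445 504
blade row 340 443 508
blade row 360 440 504
top 455 306
top 465 303
top 475 302
top 485 304
top 495 307
```

```bash
python3 - <<'E'
from m import *
import pickle
t=pickle.load(open('top0.pkl','rb'))
g=cv2.cvtColor(t['pixels'],cv2.COLOR_RGB2GRAY)
print('cols 356..376 rows 246..258');print(g[246:259,356:377])
for by in(-.083,-.085,-.087): print(by,'top',proj(t,W(-.048,by,.092)).round(2),'foot',proj(t,W(-.048,by,.02)).round(2))
# pointer seen from the top at start as check of local rack x/y
print('ptr start',proj(t,W(-.038,.108,.09)).round(2)); print(g[236:247,263:274])
E
```

```text
cols 356..376 rows 246..258
[[ 70  71  71  71  71  71  72  71  71  71  72  71  71  71  71  72  72  72
   73  72  72]
 [ 72  72  70  70  70  70  70  70  70  70  70  70  71  71  70  71  71  71
   71  72  71]
 [ 91  86  77  80  80  77  79  80  80  79  76  76  78  78  78  77  76  77
   75  75  75]
 [139 129 108 132 130 118 123 123 123 120 108 111 117 119 119 113 103 113
  106 104 105]
 [162 148 119 157 153 127 126 115 114 119 119 136 147 151 152 140 115 146
  146 145 146]
 [165 148 115 159 153 119 111  79  75  90 114 144 153 160 163 146 113 158
  163 163 162]
 [165 148 114 160 153 120 118  78  67  79 114 145 152 160 163 147 113 159
  165 165 164]
 [162 146 114 158 149 115 129 106  99 100 125 149 156 162 164 147 115 160
  165 165 163]
 [138 129 116 145 138 113 130 125 122 123 141 152 158 160 160 147 121 157
  162 162 161]
 [ 96  94  95 107 104  95 103 103 103 105 114 118 122 122 122 114 100 122
  129 128 129]
 [ 73  72  73  75  74  73  74  74  74  75  77  77  78  77  77  76  74  80
   85  86  86]
 [ 83  76  75  75  76  76  75  73  73  73  74  75  75  75  75  75  73  74
   75  76  76]
 [120 120 119 118 118 119 119 117 115 115 116 117 117 117 118 117 117 118
  118 119 118]]
-0.083 top [365.48 251.99] foot [361.93 251.99]
-0.085 top [366.51 252.02] foot [362.88 252.02]
-0.087 top [367.54 252.05] foot [363.83 252.06]
ptr start [267.48 243.63]
[[ 62  62  65  92 134 139 124  62  46  50  62]
 [ 62  63  68  96 134 139 124  62  47  51  62]
 [ 63  64  71 100 135 139 123  62  47  51  62]
 [ 64  64  71 100 135 135 114  60  46  51  63]
 [ 64  64  72 100 134 134 108  58  47  52  62]
 [ 64  65  72 101 134 134 107  57  47  53  63]
 [ 64  64  71  99 132 132 106  56  48  52  63]
 [ 62  63  69  90 116 119  97  55  48  52  62]
 [ 62  63  65  74  85  89  77  59  56  59  62]
 [ 63  63  63  65  65  67  64  62  63  63  63]
 [ 64  63  63  63  63  63  63  63  63  62  63]]
```

Call:
jog_arm:
  moves: [0,-0.003,0,0,0,0,-1,0,-0.006,0,0,0,0,-1,0,-0.008,0,0,0,0,-1,0,-0.008,0,0,0,0,-1,0,-0.008,0,0,0,0,-1,0,-0.008,0,0,0,0,-1,0,-0.008,0,0,0,0,-1,0,-0.008,0,0,0,0,-1]

```text
time: 14.35
position: [0.4943, -0.0528, 0.1077]
tool_rot: [0.057, 3.14, 0.006]
ft_force: [1.9, 10.5, 2.8]
grip_width: 0.153
grip_force: 40.0
```

```bash
python3 - <<'E'
from m import *
plan((0,-.0855,.107))
s=ctrl.get_image('side');save(s,'s5.png',(310,180,400,240),8)
g=cv2.cvtColor(cv2.resize(s['pixels'][180:215,350:400],None,fx=16,fy=16,interpolation=cv2.INTER_LINEAR),cv2.COLOR_RGB2GRAY)
m=(g<132).astype(np.uint8)
for x in(330,345,360,375,390): q=np.where(m[:,x])[0];q=q[(q>190)&(q<335)];print('bar col',x,q.min(),q.max())
q=np.where(m[280,:])[0];print('row280',q[q<440].max());print('pred axis',[((proj(s,W(x,-.0855,.09))-[349.5,179.5])*16).round(0) for x in(-.011,-.038)])
E
```

```text
t 14.35 rack [ 0.001  -0.0853  0.1077] F [ 1.9 10.5  2.8] gw 0.153 gf 40.019976580515504
(0, -0.0855, 0.107) shift [ 0.003 -0.001  0.002] turn [0.004 0.001 0.002]
bar col 330 219 280
bar col 345 225 290
bar col 360 234 300
bar col 375 240 307
bar col 390 249 316
row280 428
pred axis [array([251., 203.]), array([407., 288.])]
```

View pics/s5.png

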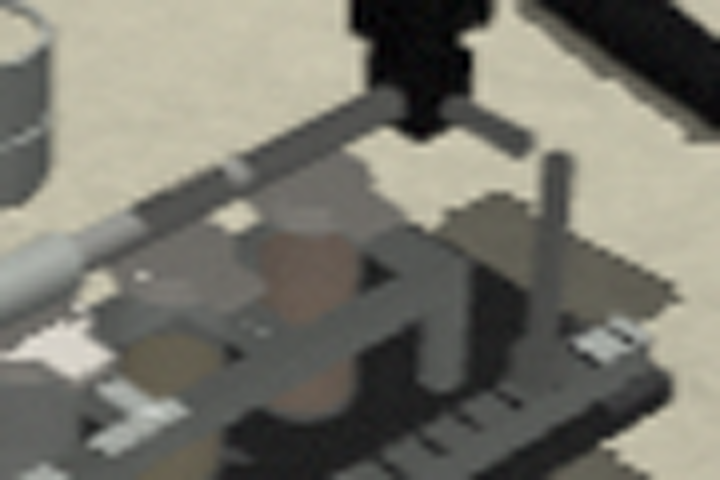

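The pointer bar's extended midline meets the blade at its top (predicted 315, seen 315–320 in 16x pixels), so it is level within about 1 mm. The rod is held and steady, and the caps lie flat beneath it.

```bash
python3 -c "
from bench import ctrl
print(ctrl.close_job())"
```

```text
the job is handed in; nothing more can be done
None
```

I pressed both open caps shut, then pulled the rod out until its pointer was level with the mark blade, to about 1–2 mm going by the camera images. I handed the job in with the rod still gripped there and all three caps shut.

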